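Pin the key box shut by feel

TASK

Lock the bamboo key box on the entry shelf: take the lock pin out of its bamboo rest, put it through the slot in the steel cover plate on the lid, and with only light pressure slide its tip along the slot until you feel it drop into the hidden hole in the lock bar underneath. Push it gently fully home, upright with its collar flush on the plate, let go, and leave the other things on the shelf where they are.

Things in the scene. Friction and masses are not known exactly. Their poses are not given: they have to be found in the camera images.
- key_box: Bamboo box, lid shut, 136 x 206 mm (x by y), lid top 80 mm up, fixed on the shelf at the right. Origin: centre of its underside; z up, y along its long side and along the slot, x front to back. On the front half of the lid is a bare steel cover plate, 56 x 130 mm, 4 mm thick, its top 84 mm above the origin. More than 25 N on box, plate or bar does damage.
- slot (a point): Centre of the slot in the cover plate, level with the plate's top (key_box axes: y along the slot, z up). The slot is 14 mm wide (x) and 64 mm long (y). A soft black split dust seal in it hides what is below and offers no resistance.
- bar_top (a point): Point 22 mm straight below the slot's centre, on the flat top of a steel lock bar, 12 mm thick, that lies firm under the whole slot (key_box axes). The bar has one through hole, 14 mm across the slot and 12.5 mm along it, on the slot's centre line, within 20 mm either way of this point; it is out of sight and its place differs each time. Below the bar is free space.
- pin_grip (a point): Lock pin, about 70 g, 84 mm tall, upright in its rest. Point: centre of its square dark wooden grip, 20 x 20 mm, 36 mm high (sides along x and y; z up the pin). A steel collar, 26 mm diameter, 6 mm thick, has its underside 24 mm below this point; below it a 10 mm round shank. Tip on the bar: collar 20 mm above the plate. Fully home: collar on the plate, this point 24 mm above slot.
- pin_tip (a point): Centre of the lower end of the pin's shank (10 mm diameter, 42 mm long, 2 mm chamfer at the tip), 66 mm below pin_grip; z up the pin.
- pin_rest: Bamboo block 60 x 60 mm, 46 mm high, fixed on the shelf, with a vertical 14 mm through hole at its middle in which the pin hangs by its collar. Origin: centre of its underside; z up.
- bowl: Teal silicone bowl, 124 mm wide, 50 mm high; origin under its centre. To be left alone.
- key_dish: Cream ceramic key dish, 100 mm wide, 26 mm high; origin under its centre. To be left alone.
- jar: Small glass jar with steel cap, 56 mm wide, 75 mm high; origin under its centre. To be left alone.
- flashlight: Grey plastic flashlight lying down, 150 mm long (its x), 36 mm thick; origin under its centre. To be left alone.
Things that resemble listed ones, but are neither listed nor needed, are in the scene too. Leave any purple look-alike of the part that bears pin_grip alone.

How it is judged:
By the outcome, as a careful person would: the job done as asked, in the order asked, and still so for the second after the job is handed in, with the robot touching nothing.
It also fails if it takes over 64 s, if anything falls off the work surface, if the arm or the gripper's body presses on something with over 40 N, if the wrist force passes 120 N, or if a joint passes its speed limit or range.

ROBOT

A 7-joint arm with a two-finger parallel gripper is mounted at the origin on the work surface. World frame = base frame: x ahead of the robot, y to its left, z up, the work surface at z = 0. Lengths are in m, angles in rad, forces in N, time in s.
With the tool pointing down it reaches from about 0.4 to 0.85 m from the base axis. Payload 4.5 kg.
Tool frame: the origin (TCP) lies at the very end of the fingers, on their centre line; the grasp point (between the pads) lies 19 mm behind it (grasp_offset is the distance from the TCP to the grasp point, in m); z points along the fingers, y is the direction in which the jaws open and shut (so a half turn about z gives the same grasp; the last joint's range is limited). The gripper opens to 88 mm and grips with 3 to 60 N. Pads are 18 mm wide; open, the fingers measure 123 mm over their backs; the gripper's body (75 mm by 187 mm) begins 45 mm behind the grasp point.
Start: joints at [1.284, 0.689, -0.195, 1.565, 0.157, 0.902, -0.215], TCP at [0.197, -0.593, 0.239] pointing down, gripper open.
Joint ranges: [-3.01, 3.01], [-0.46, 2.08], [-1.47, 1.51], [0.13, 2.56], [-1, 4.14], [0.04, 2.09], [-2.66, 2.66]. Speed limits (rad/s): [2.57, 2.57, 3.14, 3.14, 3.14, 3.14, 3.14].

INTERFACE

Orientations are given as [roll, pitch, yaw] about the fixed x, y, z axes, in that order (R = Rz(yaw) Ry(pitch) Rx(roll)).
In Python, from workcell import read_state, get_image, camera_info, sign_off, spot_in, silhouettes, grasp_offset gives the robot as it stands. The module is installed in compiled form; this text tells all that it offers.
- The arm moves only by the tool carry_out, never from a script. Its argument "increments" is a list of rows, each a list of 5 numbers: the shift along the tool's x, y, z in mm, then the turn about the tool's z in degrees, then the closure in counts, from 0 (fully open) to 255 (shut). In form: [[tx, ty, tz, spin, jaw], ...]. A call has 1 to 10 rows; each row shifts and turns the commanded pose from where the row before left it, along the tool's axes as they then stand; what a row does not reach is not made up. A row lasts 1/12 s, in which the tool goes at most 41.7 mm and 7.16 degrees, less where a joint would pass 70% of its speed; a pose out of reach is approached as far as the arm can. A call is refused whole if a number of a shift passes 41.7 or a number of a turn 7.16, either way. A call with a gripper value outside its range is refused whole. The fingers move at their own pace and stop on an object; the grip force is fixed at half the most. Time passes only in rows, so rows that do not move let the fingers close. It gives the time, the measured TCP pose, the force and the opening at its end, in the units of the state.
- read_state(): the state, without advancing time (a new reading comes with each control period).
- get_image(name): name is "scene" or "top" or "wrist"; returns (picture, depth): 384x512x3 uint8, blue, green, red; 384x512 float32, m along the optical axis (not along the pixel's ray), 0 where there is no reading.
- camera_info(name): a dict with "K" (3x3 intrinsics, pixels), "pose" (4x4, takes a point from camera to world coordinates); the wrist camera has in their place "T_tool_cam" (4x4, takes a point from camera to tool coordinates, whose origin is the TCP and whose axes are the flange's). Camera axes: x right, y up, looking along -z (the intrinsics and any distortion apply to the point x, -y, -z); pixel columns grow to the right and rows downward; lengths in m; the calibration is good to about 2 mm. A picture is of the moment at which its call begins: read the wrist's pose just before it. camera_info takes no time and is no camera call.
- sign_off(): hands the job in, once; it reports no verdict.
Trained networks look in the newest picture that a camera, given by its name, has taken for a name from the list of things; names that differ only in an ending like _2 or _b are one class to them, and where a whole thing is asked for, a point or a joint stands for the part that bears it (a point fixed in the world has none). Each returns a list of dicts, best first, with "p" (0 to 1); they miss things now and then, are a little off and sometimes report something else, mostly with a low value. They report only what shows in the picture. A call takes as long as a camera call. They do not tell look-alikes from the thing itself.
- spot_in(query, camera): "position" ([x, y, z] in m, in world coordinates, good to about 4 mm: the middle of the surface that is visible of it).
- silhouettes(query, camera): "mask" (384x512 bool, what is visible of it).
The state is a dict: "clock": time; "joint_pos": joint angles; "joint_velocities": joint speeds; "tau": joint torques, N m; "tool_pos": TCP position; "tcp_rot": TCP orientation; "contact_force": force on the tool from outside, world axes, zero at the start; "moment": the same for the moment, N m; "grip_width": finger opening in m.
Only numpy, scipy, OpenCV 4.12 (cv2) and the standard library are available. Lean on these libraries where they do the work, as an engineer would, in place of code of your own. Each camera call takes 0.05 s, during which the arm holds its last target. There are 200 camera calls.

## Working session

There is one attempt and no reset: what is moved stays moved. The work goes in short steps, Python scripts to look and compute and a tool call to move; the robot and the scene stay as the last step left them, time stands still between calls to the robot, and variables do not carry over. Pictures are saved under pics/ and viewed, about 8 in all and at most 12, crops included, and the job is handed in when it is done.

Besides the shell and the picture viewer there is one more tool, called after "Emit:" as name(argument=value, ...), one argument or row to a line, values as JSON. carry_out: Moves the arm, as the interface text tells. Its arguments: {"type":"object","properties":{"increments":{"type":"array","items":{"type":"array","items":{"type":"number"}}}},"required":["increments"]}

```bash
mkdir -p pics; cat > h.py <<'E'
import numpy as np, cv2
from workcell import *
def px2w(cam,u,v,d):
    c=camera_info(cam);K=np.array(c["K"]);P=np.array(c["pose"])
    x=(u-K[0,2])/K[0,0]*d;y=(v-K[1,2])/K[1,1]*d
    return (P@np.array([x,-y,-d,1]))[:3]
def cloud(cam,D):
    c=camera_info(cam);K=np.array(c["K"]);P=np.array(c["pose"])
    v,u=np.indices(D.shape);x=(u-K[0,2])/K[0,0]*D;y=(v-K[1,2])/K[1,1]*D
    return np.stack([x,-y,-D],-1)@P[:3,:3].T+P[:3,3]
E
python3 - <<'E'
from h import *
s=read_state();print({k:np.round(v,3).tolist() for k,v in s.items()});print(grasp_offset)
ims=[]
for c in("scene","top"):
    i,d=get_image(c);cv2.imwrite(f"pics/{c}0.png",i);np.save(f"{c}0.npy",d)
    print(c,{k:np.round(v,3).tolist() if not isinstance(v,str) else v for k,v in camera_info(c).items()})
    for q in("pin_grip","pin_rest","key_box","slot","bowl","key_dish","jar","flashlight"):
        try:print(q,[(np.round(r["position"],3).tolist(),round(r["p"],2)) for r in spot_in(q,c)])
        except Exception as e:print(q,e)
E
```

```text
{'clock': 0.0, 'joint_pos': [1.284, 0.69, -0.194, 1.566, 0.157, 0.902, -0.215], 'joint_velocities': [-0.0, -0.001, 0.001, 0.001, 0.001, -0.0, 0.001], 'tau': [0.0, -52.756, -1.267, -15.343, -0.053, 0.007, 0.0], 'tool_pos': [0.197, -0.593, 0.238], 'tcp_rot': [-3.14, 0.0, 0.321], 'contact_force': [-0.233, -0.013, -0.319], 'moment': [0.023, -0.016, -0.003], 'grip_width': 0.088}
0.0187
scene {'K': [[446.245, 0.0, 257.097], [0.0, 446.245, 197.544], [0.0, 0.0, 1.0]], 'pose': [[-0.771, -0.404, 0.492, 1.024], [0.636, -0.5, 0.587, 0.72], [0.008, 0.766, 0.643, 0.754], [0.0, 0.0, 0.0, 1.0]]}
pin_grip [([0.303, 0.302, 0.062], 0.78), ([0.516, 0.246, 0.072], 0.71), ([0.509, 0.232, 0.104], 0.47)]
pin_rest [([0.517, 0.245, 0.068], 0.66)]
key_box [([0.567, -0.172, 0.108], 0.73)]
slot [([0.563, -0.169, 0.106], 0.76), ([0.706, 0.054, 0.048], 0.36)]
bowl [([0.65, 0.362, 0.054], 0.84)]
key_dish [([0.706, 0.053, 0.049], 0.96)]
jar [([0.483, 0.376, 0.082], 0.94)]
flashlight [([0.724, 0.213, 0.061], 0.81)]
top {'K': [[437.42, 0.0, 252.903], [0.0, 437.42, 197.836], [0.0, 0.0, 1.0]], 'pose': [[0.029, 0.997, -0.065, 0.416], [-0.999, 0.03, 0.011, 0.108], [0.013, 0.065, 0.998, 1.251], [0.0, 0.0, 0.0, 1.0]]}
pin_grip [([0.301, 0.297, 0.088], 0.52)]
pin_rest [([0.498, 0.225, 0.077], 0.74), ([0.464, 0.362, 0.106], 0.49)]
key_box [([0.55, -0.208, 0.112], 0.78), ([0.499, 0.229, 0.116], 0.49)]
slot [([0.548, -0.207, 0.111], 0.83), ([0.703, 0.198, 0.058], 0.45)]
bowl [([0.673, 0.38, 0.051], 0.57)]
key_dish [([0.714, 0.059, 0.047], 0.84)]
jar [([0.468, 0.363, 0.107], 0.87)]
flashlight [([0.704, 0.196, 0.058], 0.84), ([0.498, 0.23, 0.076], 0.16)]
```

```bash
python3 - <<'E'
import cv2,numpy as np
a=[cv2.imread(f"pics/{c}0.png") for c in("scene","top")]
cv2.imwrite("pics/a0.png",cv2.resize(a[0],(800,600)));cv2.imwrite("pics/a1.png",cv2.resize(a[1],(800,600)))
E
```

```text
(no output)
```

View pics/a0.png

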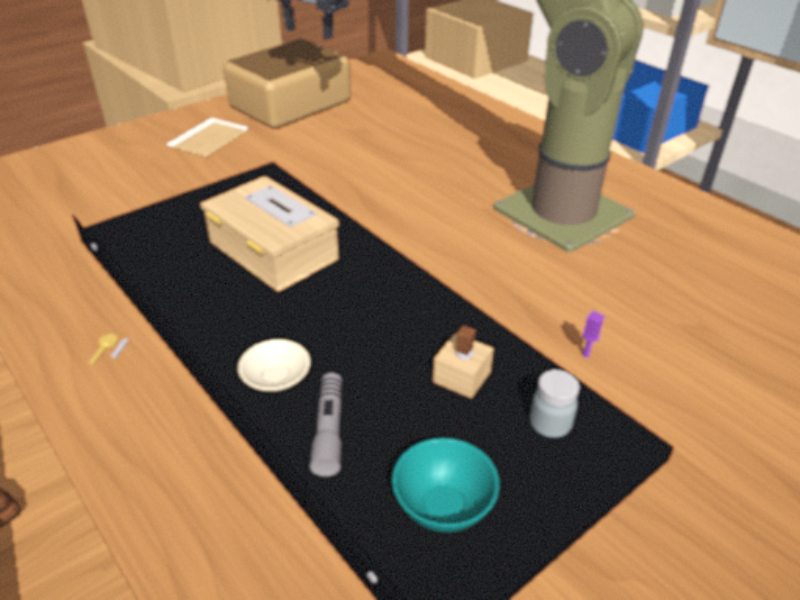

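View pics/a1.png

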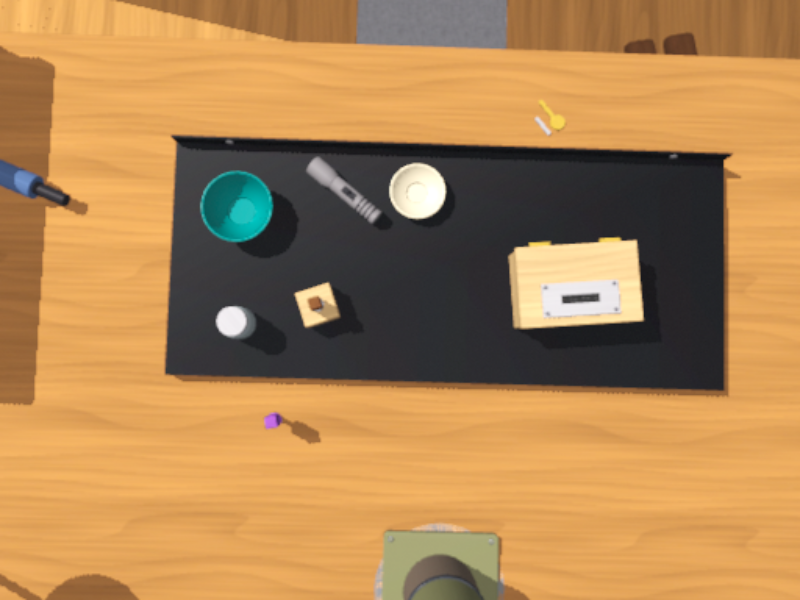

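Scene shot: the brown pin stands in the bamboo rest at about (464,340), with a purple look-alike loose on the table at (593,330). The steel plate with its slot is on the box at (280,203). Top shot: pin at (315,302), rest turned about 15°, slot at (580,298). The brown pin in the rest fits the description; the purple one is to be left alone. Next I measure and make the confirming crop.

```bash
python3 - <<'E'
from h import *
i=cv2.imread("pics/top0.png");D=np.load("top0.npy");C=cloud("top",D);Z=C[...,2]
print("shelf z",np.median(Z[215:235,260:300]),"table z",np.median(Z[270:300,200:240]))
def rect(m,name):
    P=C[m];r=cv2.minAreaRect(P[:,:2].astype(np.float32));print(name,m.sum(),"med",np.round(np.median(P,0),4),"minrect",np.round(r[0],4),np.round(r[1],4),round(r[2],1))
    return P
box=np.zeros(D.shape,bool);box[170:215,180:222]=1
print(np.round(np.percentile(Z[box],[5,25,50,75,90,95,99]),3))
rect(box&(Z>.055)&(Z<.085),"rest");rect(box&(Z>.09),"grip")
b=np.zeros(D.shape,bool);b[140:220,315:420]=1
rect(b&(Z>.085),"lid")
hsv=cv2.cvtColor(i,cv2.COLOR_BGR2HSV)
pl=b&(hsv[...,1]<60)&(hsv[...,2]>110);rect(pl,"plate")
ys,xs=np.nonzero(pl);hull=cv2.fillConvexPoly(np.zeros(D.shape,np.uint8),cv2.convexHull(np.c_[xs,ys].astype(np.int32)),1)>0
sl=hull&(hsv[...,2]<70);rect(sl,"slot")
ys,xs=np.nonzero(sl);print(xs.mean(),ys.mean())
gr=box&(hsv[...,2]<150)&(Z>.09);rect(gr,"grip dark")
a=cv2.resize(i[165:225,170:235],None,fx=6,fy=6);c=cv2.resize(i[140:220,315:420],None,fx=4,fy=4)
cv2.imwrite("pics/cr.png",np.hstack([cv2.copyMakeBorder(a,0,0,0,4,0),cv2.resize(c,(int(c.shape[1]*360/320),360))]))
E
```

```text
shelf z 0.029126791628227733 table z -0.0006869860227560753
[0.026 0.028 0.031 0.072 0.077 0.079 0.118]
rest 445 med [0.4968 0.2288 0.0751] minrect [0.4986 0.2325] [0.0602 0.0604] 20.0
grip 76 med [0.4969 0.2306 0.1165] minrect [0.4561 0.1788] [0.1607 0.0249] 51.5
lid 4137 med [ 0.5444 -0.2087  0.1095] minrect [ 0.5285 -0.0973] [0.1548 0.4425] 9.5
plate 1016 med [ 0.5188 -0.2134  0.1126] minrect [ 0.4921 -0.0835] [0.0718 0.4064] 11.7
slot 50 med [ 0.52   -0.2151  0.1059] minrect [ 0.5191 -0.2151] [0.0105 0.0571] 5.5
370.72 190.74
grip dark 19 med [0.4911 0.2226 0.1117] minrect [0.4608 0.1668] [0.146  0.0211] 60.7
```

View pics/cr.png

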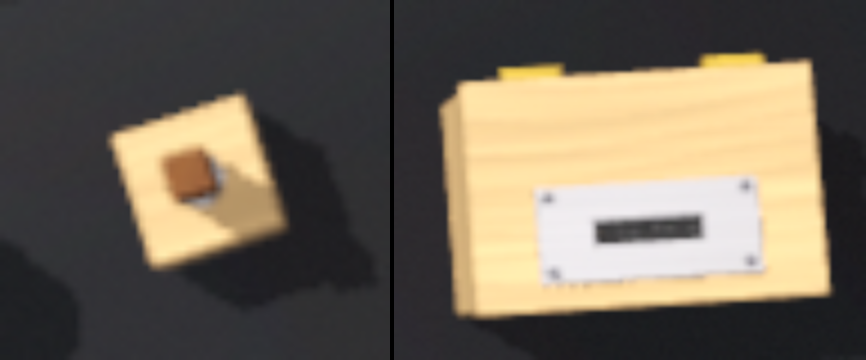

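The left crop confirms the brown pin in the rest; the right crop shows the plate and slot clearly. Next I check the wrist camera mounting and set up the planner.

```bash
cat >> h.py <<'E'
def Rtool(s):
    from scipy.spatial.transform import Rotation as R
    return R.from_euler("xyz",s["tcp_rot"]).as_matrix()
def plan(target,yaw=None):
    s=read_state();R=Rtool(s);d=R.T@(np.array(target)-np.array(s["tool_pos"]))*1000
    print("shift mm",np.round(d,1),"norm",round(np.linalg.norm(d),1),"spin",None if yaw is None else round(-np.degrees((yaw-s["tcp_rot"][2]+np.pi/2)%np.pi-np.pi/2),2))
E
python3 - <<'E'
from h import *
c=camera_info("wrist");print({k:np.round(v,4).tolist() if not isinstance(v,str) else v for k,v in c.items()})
i=cv2.imread("pics/top0.png");D=np.load("top0.npy");C=cloud("top",D);hsv=cv2.cvtColor(i,cv2.COLOR_BGR2HSV)
for n,(r0,r1,c0,c1),lo in(("plate",(175,208,340,400),None),("rest",(175,215,180,222),None)):
    m=np.zeros(D.shape,bool);m[r0:r1,c0:c1]=1
    m&=((hsv[...,1]<60)&(hsv[...,2]>120)) if n=="plate" else (hsv[...,2]>100)
    m=cv2.morphologyEx(m.astype(np.uint8),cv2.MORPH_OPEN,np.ones((3,3)))
    cs=max(cv2.findContours(m,0,2)[0],key=cv2.contourArea);r=cv2.minAreaRect(cs)
    z=.114 if n=="plate" else .076
    K=np.array(camera_info("top")["K"]);P=np.array(camera_info("top")["pose"])
    def ray(u,v,z):
        d=P[:3,:3]@np.array([(u-K[0,2])/K[0,0],-(v-K[1,2])/K[1,1],-1]);return P[:3,3]+d*(z-P[2,3])/d[2]
    B=np.array([ray(*p,z) for p in cv2.boxPoints(r)])
    e=B-np.roll(B,1,0);print(n,"centre",B.mean(0).round(4),"sides",np.linalg.norm(e,axis=1).round(4),"ang",np.degrees(np.arctan2(e[:,1],e[:,0])).round(1))
print("slot",ray(370.72,190.74,.114),"grip top",ray(201.6,193.5,.118))
plan([.52,-.215,.238])
E
```

```text
{'K': [[343.0011, 0.0, 258.4106], [0.0, 343.0011, 195.4344], [0.0, 0.0, 1.0]], 'T_tool_cam': [[0.0002, 0.9572, 0.2895, 0.0751], [1.0, -0.0002, -0.0002, 0.0008], [-0.0001, 0.2895, -0.9572, -0.1462], [0.0, 0.0, 0.0, 1.0]]}
plate centre [ 0.5186 -0.2136  0.114 ] sides [0.058  0.132  0.0581 0.1315] ang [   4.   -85.1 -176.4   94.9]
rest centre [0.4973 0.231  0.076 ] sides [0.064  0.0654 0.0641 0.0652] ang [  20.5  -69.7 -159.7  110.2]
slot [ 0.51811044 -0.21231328  0.114     ] grip top [0.49742012 0.22883781 0.118     ]
shift mm [ 425.7 -257.     0.7] norm 497.2 spin None
```

Emit:
carry_out(
  increments=[
    [20,-12,0,0,0],
    [35.5,-21.4,0,0,0],
    [35.5,-21.4,0,0,0],
    [35.5,-21.4,0,0,0],
    [35.5,-21.4,0,0,0],
    [35.5,-21.4,0,0,0],
    [35.5,-21.4,0,0,0],
    [35.5,-21.4,0,0,0],
    [35.5,-21.4,0,0,0],
    [35.5,-21.4,0,0,0],
  ],
)

```text
clock: 1.73
tool_pos: [0.4559, -0.2903, 0.239]
tcp_rot: [3.141, -0.0, 0.321]
contact_force: [1.1, 0.5, 1.0]
grip_width: 0.088
```

Emit:
carry_out(
  increments=[
    [35.5,-21.4,0,0,0],
    [35.5,-21.4,0,0,0],
    [15,-9,0,0,0],
    [0,0,0,0,0],
    [0,0,0,0,0],
    [0,0,0,0,0],
  ],
)

```text
clock: 2.23
tool_pos: [0.5189, -0.2171, 0.2386]
tcp_rot: [3.141, 0.002, 0.319]
contact_force: [-0.9, -0.9, -1.2]
grip_width: 0.088
```

```bash
cat >> h.py <<'E'
def wrist(name):
    s=read_state();i,d=get_image("wrist");cv2.imwrite(f"pics/{name}.png",i);np.save(f"{name}.npy",d)
    T=np.eye(4);T[:3,:3]=Rtool(s);T[:3,3]=s["tool_pos"];P=T@np.array(camera_info("wrist")["T_tool_cam"]);np.save(f"{name}_P.npy",P);return i,d,P
def wray(P,u,v,z,cam="wrist"):
    K=np.array(camera_info(cam)["K"]);d=P[:3,:3]@np.array([(u-K[0,2])/K[0,0],-(v-K[1,2])/K[1,1],-1]);return P[:3,3]+d*(z-P[2,3])/d[2]
def rects(P,m,z):
    cs=max(cv2.findContours(m.astype(np.uint8),0,2)[0],key=cv2.contourArea);W=np.array([wray(P,*p,z)[:2] for p in cs[:,0]])
    r=cv2.minAreaRect(W.astype(np.float32));return np.round(r[0],4),np.round(r[1],4),round(r[2],1)
E
python3 - <<'E'
from h import *
s=read_state();print(s["clock"],s["tool_pos"],s["tcp_rot"],s["contact_force"])
i,d,P=wrist("w1")
print(spot_in("slot","wrist"))
K=np.array(camera_info("wrist")["K"])
hsv=cv2.cvtColor(i,cv2.COLOR_BGR2HSV)
c=(np.linalg.inv(P)@np.array([.5185,-.213,.114,1]))[:3];u=K[0,0]*c[0]/-c[2]+K[0,2];v=-K[1,1]*c[1]/-c[2]+K[1,2];print("expected px",u,v)
cv2.imwrite("pics/w1v.png",i)
E
```

```text
2.2333 [ 0.51894698 -0.21713016  0.23861651] [3.14081208e+00 1.55285994e-03 3.19030767e-01] [-0.91851868 -0.89794549 -1.24580563]
[{'position': [0.5523, -0.2096, 0.1113], 'p': 0.83}]
expected px 252.34053702604203 186.21189372724874
```

View pics/w1v.png

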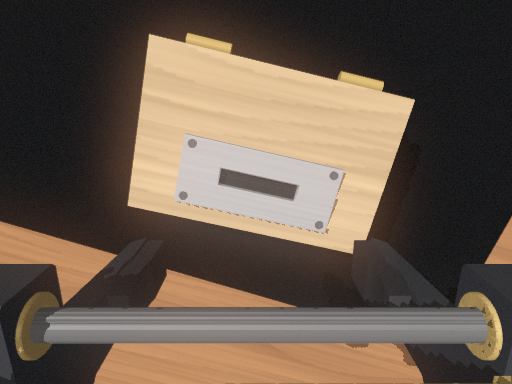

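The slot shows at about (258,184) in the wrist view, plate (260,183); this agrees with the top view to within a few mm.

```bash
python3 - <<'E'
from h import *
i=cv2.imread("pics/w1.png");P=np.load("w1_P.npy");D=np.load("w1.npy");hsv=cv2.cvtColor(i,cv2.COLOR_BGR2HSV)
K=np.array(camera_info("wrist")["K"])
b=np.zeros(D.shape,bool);b[160:206,205:310]=1
sl=b&(hsv[...,2]<105);print("slot",rects(P,sl,.114))
b[:]=0;b[128:238,170:350]=1
pl=b&(hsv[...,1]<45)&(hsv[...,2]>120);pl=cv2.morphologyEx(pl.astype(np.uint8),cv2.MORPH_OPEN,np.ones((3,3)));print("plate",rects(P,pl,.114))
v,u=np.nonzero(pl);d=D[v,u];pts=np.c_[(u-K[0,2])/K[0,0]*d,-(v-K[1,2])/K[1,1]*d,-d]@P[:3,:3].T+P[:3,3];print("plate z",np.percentile(pts[:,2],[10,50,90]))
t=np.array(read_state()["tool_pos"])
plan([.4975,.230,.238],np.radians(20))
E
```

```text
slot (array([ 0.5219, -0.2162]), array([0.0118, 0.0625]), 5.3)
plate (array([ 0.5209, -0.2167]), array([0.0567, 0.1301]), 5.3)
plate z [0.11325509 0.11423356 0.11517299]
shift mm [ 1.196e+02 -4.319e+02  2.000e-01] norm 448.2 spin -1.81
```

Emit:
carry_out(
  increments=[
    [5,-18,0,0,0],
    [10.5,-38,0,0,0],
    [10.5,-38,0,0,0],
    [10.5,-38,0,0,0],
    [10.5,-38,0,0,0],
    [10.5,-38,0,0,0],
    [10.5,-38,0,0,0],
    [10.5,-38,0,0,0],
    [10.5,-38,0,0,0],
    [10.5,-38,0,0,0],
  ],
)

```text
clock: 3.17
tool_pos: [0.5009, 0.1574, 0.2389]
tcp_rot: [3.141, -0.0, 0.318]
contact_force: [0.5, 0.3, -0.4]
grip_width: 0.0884
```

Emit:
carry_out(
  increments=[
    [10.5,-38,0,0,0],
    [9.5,-34,0,0,0],
    [0,0,0,0,0],
    [0,0,0,0,0],
    [0,0,0,0,0],
  ],
)

```text
clock: 3.58
tool_pos: [0.4976, 0.2297, 0.2386]
tcp_rot: [3.14, 0.001, 0.318]
contact_force: [-0.2, -2.2, 0.4]
grip_width: 0.0883
```

```bash
python3 - <<'E'
from h import *
s=read_state();print(s["clock"],s["tool_pos"],s["tcp_rot"],s["contact_force"])
i,d,P=wrist("w2")
print([(r["position"],r["p"]) for r in spot_in("pin_grip","wrist")])
for r in silhouettes("pin_grip","wrist")[:2]:
    v,u=np.nonzero(r["mask"]);print(r["p"],len(u),u.min(),u.max(),v.min(),v.max())
cv2.imwrite("pics/w2v.png",cv2.resize(i[100:290,160:360],None,fx=3,fy=3))
E
```

```text
3.5833 [0.4976035  0.22971667 0.23861238] [3.13986795e+00 6.80282239e-04 3.18219929e-01] [-0.2045032  -2.1960358   0.44731267]
[([0.5016, 0.2273, 0.1205], 0.85), ([0.3021, 0.2971, 0.0249], 0.64)]
0.75 901 244 272 161 197
```

View pics/w2v.png

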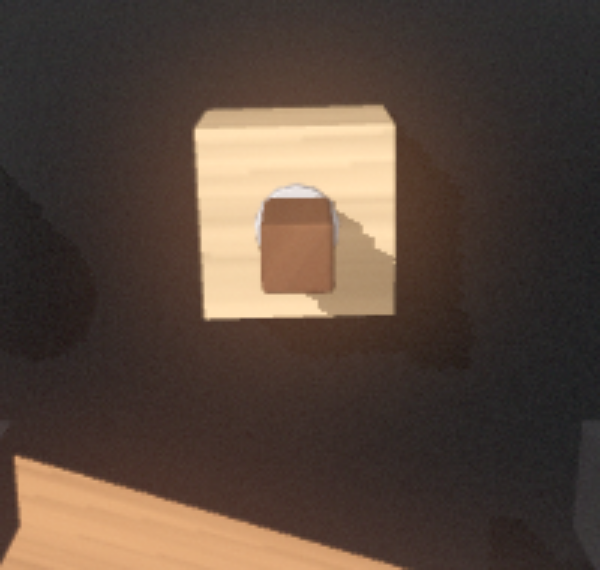

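The crop shows the brown grip upright in the rest, aligned with the jaws; the top face centre is at about (298,258) in the crop, i.e. pixel (259.5,186.2).

```bash
python3 - <<'E'
from h import *
P=np.load("w2_P.npy")
f=lambda x,y,z:wray(P,160+x/3-.33,100+y/3-.33,z)
print("grip",f(298.5,258.5,.118), [f(x,y,.118).round(4) for x,y in((262,224),(335,224),(262,293),(335,293))])
c=np.array([f(x,y,.076) for x,y in((196,128),(396,125),(396,315),(205,318))]);print("rest",c.mean(0),np.linalg.norm(c-np.roll(c,1,0),axis=1))
e=c[1]-c[0];print(np.degrees(np.arctan2(e[1],e[0])), np.degrees(np.arctan2(*(c[0]-c[3])[[1,0]])))
g=f(298.5,258.5,.118);plan([g[0],g[1],.088],np.radians(18.2))
D=np.load("w2.npy");K=np.array(camera_info("wrist")["K"])
def z(x,y):
    u,v=int(160+x/3),int(100+y/3);d=D[v,u];return (P[:3,:3]@[(u-K[0,2])/K[0,0]*d,-(v-K[1,2])/K[1,1]*d,-d]+P[:3,3]).round(4)
print(z(298,258),z(230,200),z(240,280),z(100,100))
E
```

```text
grip [0.50038371 0.22891906 0.118     ] [array([0.5064, 0.2411, 0.118 ]), array([0.5124, 0.2227, 0.118 ]), array([0.4881, 0.2353, 0.118 ]), array([0.4943, 0.2165, 0.118 ])]
rest [0.49994804 0.22866988 0.076     ] [0.06001258 0.05988668 0.0599427  0.06042231]
-70.9125982616694 19.344303492079163
shift mm [  2.4   1.  150.7] norm 150.7 spin -0.05
[0.5004 0.2291 0.1186] [0.5008 0.2513 0.0761] [0.4775 0.2401 0.0767] [0.5097 0.303  0.0298]
```

Emit:
carry_out(
  increments=[
    [2.4,1,30,0,0],
    [0,0,40,0,0],
    [0,0,40,0,0],
    [0,0,25,0,0],
    [0,0,15,0,0],
    [0,0,0,0,0],
    [0,0,0,0,0],
    [0,0,0,0,0],
  ],
)

```text
clock: 4.4
tool_pos: [0.5009, 0.2314, 0.0898]
tcp_rot: [3.142, -0.002, 0.319]
contact_force: [-0.4, 0.2, -0.6]
grip_width: 0.0879
```

Emit:
carry_out(
  increments=[
    [0,0,0,0,255],
    [0,0,0,0,255],
    [0,0,0,0,255],
    [0,0,0,0,255],
    [0,0,0,0,255],
    [0,0,0,0,255],
    [0,0,0,0,255],
    [0,0,0,0,255],
  ],
)

```text
clock: 5.07
tool_pos: [0.4998, 0.2318, 0.0887]
tcp_rot: [3.141, 0.0, 0.321]
contact_force: [-0.7, -0.6, 0.8]
grip_width: 0.037
```

```bash
python3 - <<'E'
from h import *
s=read_state();print({k:np.round(s[k],4).tolist() for k in("clock","tool_pos","tcp_rot","contact_force","moment","grip_width")})
E
```

```text
{'clock': 5.0667, 'tool_pos': [0.4998, 0.2318, 0.0887], 'tcp_rot': [3.1415, 0.0001, 0.3208], 'contact_force': [-0.7302, -0.5866, 0.8236], 'moment': [-0.0304, 0.0041, -0.0251], 'grip_width': 0.037}
```

Emit:
carry_out(
  increments=[
    [0,0,0,0,135],
  ],
)

```text
clock: 5.15
tool_pos: [0.4998, 0.2318, 0.0886]
tcp_rot: [3.141, 0.0, 0.321]
contact_force: [0.7, -0.4, -0.9]
grip_width: 0.0409
```

Emit:
carry_out(
  increments=[
    [0,0,0,0,135],
    [0,0,0,0,135],
  ],
)

```text
clock: 5.32
tool_pos: [0.4998, 0.2318, 0.0886]
tcp_rot: [3.141, 0.0, 0.321]
contact_force: [0.8, 0.5, 0.4]
grip_width: 0.0416
```

```bash
python3 - <<'E'
from h import *
s=read_state();print(s["tool_pos"],s["grip_width"])
i,d,P=wrist("w3")
s2=read_state();print(s2["tool_pos"],s2["tcp_rot"],s2["clock"])
cv2.imwrite("pics/w3v.png",cv2.resize(i[90:384,80:432],None,fx=2,fy=2))
E
```

```text
[0.49978045 0.23179116 0.0886308 ] 0.04162782302558038
[0.4998036  0.23180742 0.08866508] [3.14150695e+00 3.35174429e-05 3.20789299e-01] 5.3667
```

View pics/w3v.png

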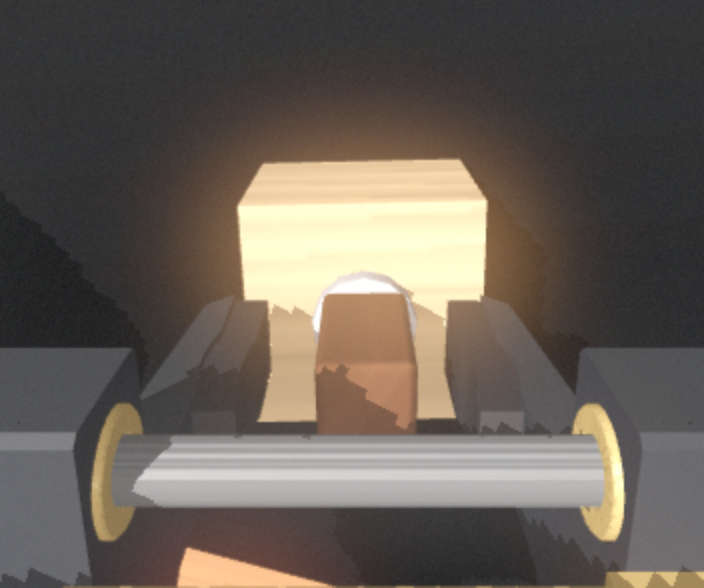

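Jaw gap centre is at (358,·) in the crop and the grip centre at (366,·), so the pin sits about 1.5 mm toward +tool y. I correct that and close.

Emit:
carry_out(
  increments=[
    [0,1.5,0,0,135],
    [0,0,0,0,135],
    [0,0,0,0,135],
    [0,0,0,0,255],
    [0,0,0,0,255],
    [0,0,0,0,255],
    [0,0,0,0,255],
    [0,0,0,0,255],
    [0,0,0,0,255],
    [0,0,0,0,255],
  ],
)

```text
clock: 6.2
tool_pos: [0.5003, 0.2304, 0.0887]
tcp_rot: [3.142, 0.0, 0.321]
contact_force: [0.7, 0.3, -0.8]
grip_width: 0.0196
```

Emit:
carry_out(
  increments=[
    [0,0,0,0,255],
    [0,0,0,0,255],
    [0,0,0,0,255],
  ],
)

```text
clock: 6.45
tool_pos: [0.5003, 0.2304, 0.0887]
tcp_rot: [3.142, -0.0, 0.321]
contact_force: [0.4, 0.3, -0.1]
grip_width: 0.0197
```

Emit:
carry_out(
  increments=[
    [0,0,-10,0,255],
    [0,0,-20,0,255],
    [0,0,-30,0,255],
    [0,0,-30,0,255],
    [0,0,-20,0,255],
    [-5,18,0,0,255],
    [-10,36,0,0,255],
    [-10,36,0,0,255],
    [-10,36,0,0,255],
    [-10,36,0,0,255],
  ],
)

```text
clock: 7.28
tool_pos: [0.5084, 0.0609, 0.1995]
tcp_rot: [3.141, -0.0, 0.322]
contact_force: [-0.0, -1.1, -0.1]
grip_width: 0.0198
```

Emit:
carry_out(
  increments=[
    [-10,36,0,0,255],
    [-10,36,0,0,255],
    [-10,36,0,0,255],
    [-10,36,0,0,255],
    [-10,36,0,0,255],
    [-10,36,0,0,255],
    [-10,36,0,0,255],
    [-6,17,0,0,255],
    [0,0,0,0,255],
  ],
)

```text
clock: 8.03
tool_pos: [0.52, -0.2238, 0.1992]
tcp_rot: [3.137, 0.001, 0.311]
contact_force: [1.0, -0.4, 0.1]
grip_width: 0.0199
```

Emit:
carry_out(
  increments=[
    [0,0,0,4,255],
    [0,0,0,5,255],
    [0,0,0,4.1,255],
    [0,0,0,0,255],
    [0,0,0,0,255],
    [0,0,0,0,255],
    [0,0,0,0,255],
    [0,0,0,0,255],
    [0,0,0,0,255],
  ],
)

```text
clock: 8.78
tool_pos: [0.5213, -0.2167, 0.1988]
tcp_rot: [-3.142, -0.0, 0.093]
contact_force: [-1.1, 0.0, -1.1]
grip_width: 0.0197
```

```bash
python3 - <<'E'
from h import *
s=read_state();print({k:np.round(s[k],4).tolist() for k in("clock","tool_pos","tcp_rot","contact_force","moment","grip_width")},np.abs(s["joint_velocities"]).max())
i,d,P=wrist("w4")
cv2.imwrite("pics/w4v.png",cv2.resize(i[90:384,80:432],None,fx=2,fy=2))
E
```

```text
{'clock': 8.7833, 'tool_pos': [0.5213, -0.2167, 0.1988], 'tcp_rot': [-3.1415, -0.0, 0.0927], 'contact_force': [-1.1103, 0.0329, -1.1365], 'moment': [0.0018, 0.0126, 0.0386], 'grip_width': 0.0197} 0.003593032207529015
```

View pics/w4v.png

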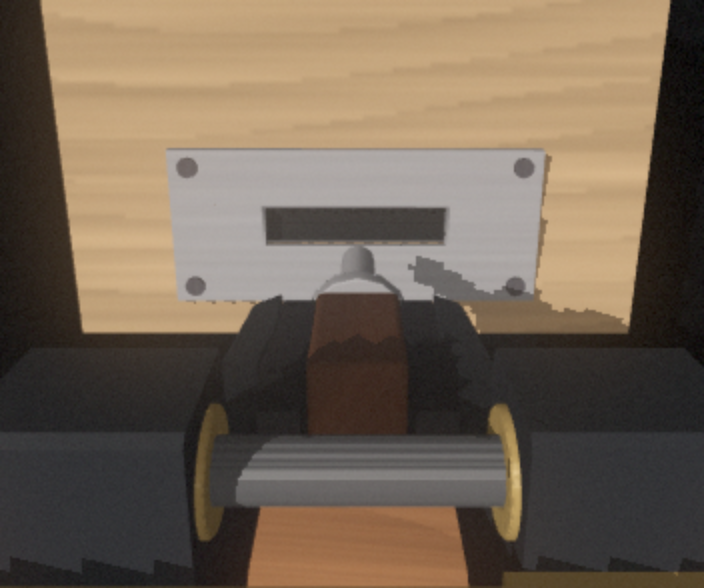

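The slot is at crop (355,226) and the shank tip at (358,247), pin upright in the jaws, nothing else disturbed.

```bash
python3 - <<'E'
from h import *
i=cv2.imread("pics/w4.png");P=np.load("w4_P.npy");hsv=cv2.cvtColor(i,cv2.COLOR_BGR2HSV);K=np.array(camera_info("wrist")["K"])
b=np.zeros(i.shape[:2],bool);b[190:214,205:310]=1
print("slot",rects(P,b&(hsv[...,2]<95),.114))
b[:]=0;b[160:242,158:356]=1
pl=cv2.morphologyEx((b&(hsv[...,1]<45)&(hsv[...,2]>120)).astype(np.uint8),cv2.MORPH_OPEN,np.ones((3,3)))
cs=max(cv2.findContours(pl,0,2)[0],key=cv2.contourArea);print("plate px",cv2.boundingRect(cs))
# plate corners from crop
f=lambda x,y,z:wray(P,80+x/2-.25,90+y/2-.25,z)
sc=np.array([f(*p,.114) for p in((187,167),(524,167),(196,286),(515,286))]);print("screws",sc.mean(0),sc.round(4).tolist())
c=np.array([f(*p,.114) for p in((262,208),(447,208),(449,244),(267,244))]);print("slot by eye",c.mean(0),np.linalg.norm(c-np.roll(c,1,0),axis=1))
s=np.array([0.5213,-0.2167,0.1988])
T=np.eye(4);T[:3,:3]=P[:3,:3]@np.linalg.inv(np.array(camera_info("wrist")["T_tool_cam"])[:3,:3]);T[:3,3]=s
def proj(p):
    c=np.linalg.inv(P)@T@np.append(p,1);return (2*(K[0,0]*c[0]/-c[2]+K[0,2]-80+.25)).round(1),(2*(-K[1,1]*c[1]/-c[2]+K[1,2]-90+.25)).round(1)
print("pred tip far",proj([.003,0,.0547]),proj([.005,0,.0527]),"mid shank sides",proj([0,-.005,.0527]),proj([0,.005,.0527]),"collar far",proj([.013,0,.0127]),proj([.013,0,.0067]))
print("grip top far edge",proj([.01,-.01,-.0293]),proj([.01,.01,-.0293]))
E
```

```text
slot (array([ 0.5222, -0.2165]), array([0.0111, 0.063 ]), 5.3)
plate px (163, 164, 189, 76)
screws [ 0.52055258 -0.21688106  0.114     ] [[0.5372, -0.157, 0.114], [0.548, -0.2727, 0.114], [0.4931, -0.1612, 0.114], [0.5038, -0.2767, 0.114]]
slot by eye [ 0.52129293 -0.21708426  0.114     ] [0.01346161 0.06498327 0.01345941 0.06495894]
pred tip far (np.float64(354.9), np.float64(246.9)) (np.float64(354.9), np.float64(242.9)) mid shank sides (np.float64(338.7), np.float64(258.2)) (np.float64(371.0), np.float64(258.2)) collar far (np.float64(354.3), np.float64(266.3)) (np.float64(354.2), np.float64(275.5))
grip top far edge (np.float64(300.9), np.float64(361.6)) (np.float64(405.8), np.float64(361.7))
```

Emit:
carry_out(
  increments=[
    [0.4,-7,0,0,255],
    [0,-7.5,0,0,255],
    [0,-7,0,0,255],
    [0,0,10,0,255],
    [0,0,10,0,255],
    [0,0,6,0,255],
    [0,0,0,0,255],
    [0,0,0,0,255],
    [0,0,0,0,255],
    [0,0,0,0,255],
  ],
)

```text
clock: 9.67
tool_pos: [0.52, -0.1957, 0.1729]
tcp_rot: [3.141, -0.001, 0.092]
contact_force: [0.9, -0.5, -0.2]
grip_width: 0.0196
```

```bash
python3 - <<'E'
from h import *
s=read_state();print({k:np.round(s[k],4).tolist() for k in("clock","tool_pos","tcp_rot","contact_force")})
i,d,P=wrist("w5");cv2.imwrite("pics/w5v.png",cv2.resize(i[150:300,130:380],None,fx=3,fy=3))
E
```

```text
{'clock': 9.6667, 'tool_pos': [0.52, -0.1957, 0.1729], 'tcp_rot': [3.1412, -0.0005, 0.0917], 'contact_force': [0.8568, -0.4592, -0.2306]}
```

View pics/w5v.png

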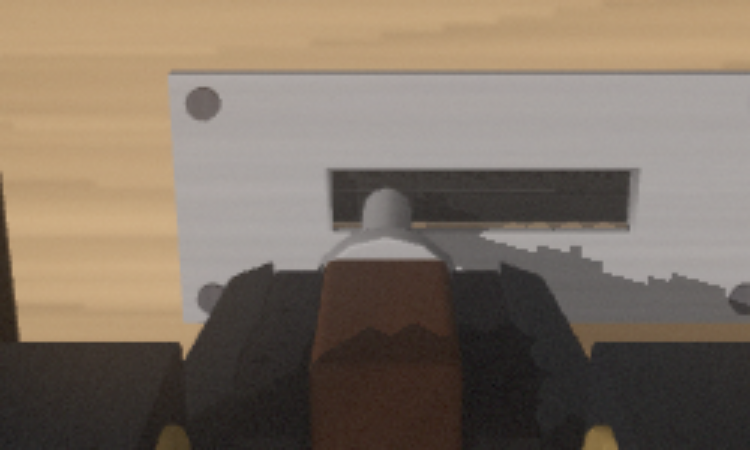

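The tip at crop (387,188) is centred across the slot (rows 169–229, centre about 199 once parallax is allowed for), near the left end. I go down slowly.

Emit:
carry_out(
  increments=[
    [0,0,1.5,0,255],
    [0,0,1.5,0,255],
    [0,0,1.5,0,255],
    [0,0,1.5,0,255],
    [0,0,1,0,255],
    [0,0,0,0,255],
    [0,0,0,0,255],
  ],
)

```text
clock: 10.3
tool_pos: [0.5198, -0.1953, 0.1656]
tcp_rot: [3.142, 0.0, 0.092]
contact_force: [0.7, -0.0, -0.3]
grip_width: 0.0197
```

Emit:
carry_out(
  increments=[
    [0,0,2,0,255],
    [0,0,2.5,0,255],
    [0,0,2.5,0,255],
    [0,0,2.5,0,255],
    [0,0,2.5,0,255],
    [0,0,2,0,255],
    [0,0,1,0,255],
    [0,0,0,0,255],
    [0,0,0,0,255],
  ],
)

```text
clock: 11.05
tool_pos: [0.5198, -0.1953, 0.1507]
tcp_rot: [3.142, 0.0, 0.092]
contact_force: [-1.6, -0.0, -0.7]
grip_width: 0.0197
```

Emit:
carry_out(
  increments=[
    [0,0,0.5,0,255],
    [0,0,0.5,0,255],
    [0,0,0.5,0,255],
    [0,0,0.5,0,255],
    [0,0,0,0,255],
    [0,0,0,0,255],
  ],
)

```text
clock: 11.55
tool_pos: [0.5198, -0.1953, 0.1487]
tcp_rot: [3.142, 0.0, 0.092]
contact_force: [-0.2, -0.4, -0.3]
grip_width: 0.0198
```

Emit:
carry_out(
  increments=[
    [0,0,0.5,0,255],
    [0,0,0.5,0,255],
    [0,0,0.4,0,255],
    [0,0,0,0,255],
    [0,0,0,0,255],
  ],
)

```text
clock: 11.97
tool_pos: [0.5198, -0.1953, 0.1473]
tcp_rot: [3.142, 0.0, 0.092]
contact_force: [-0.3, -0.1, -0.5]
grip_width: 0.0199
```

Emit:
carry_out(
  increments=[
    [0,0,0.3,0,255],
    [0,0,0.3,0,255],
    [0,0,0,0,255],
    [0,0,0,0,255],
  ],
)

```text
clock: 12.3
tool_pos: [0.5198, -0.1953, 0.1467]
tcp_rot: [3.142, 0.0, 0.092]
contact_force: [0.0, 0.1, 0.3]
grip_width: 0.0197
```

Emit:
carry_out(
  increments=[
    [0,0,0.3,0,255],
    [0,0,0.3,0,255],
    [0,0,0,0,255],
    [0,0,0,0,255],
  ],
)

```text
clock: 12.63
tool_pos: [0.5199, -0.1954, 0.1463]
tcp_rot: [3.141, -0.0, 0.092]
contact_force: [-0.9, -0.5, 0.7]
grip_width: 0.0197
```

Emit:
carry_out(
  increments=[
    [0,0,0.4,0,255],
    [0,0,0,0,255],
    [0,0,0,0,255],
  ],
)

```text
clock: 12.88
tool_pos: [0.5199, -0.1954, 0.1459]
tcp_rot: [3.141, -0.0, 0.092]
contact_force: [-0.9, 0.7, 2.7]
grip_width: 0.0198
```

Emit:
carry_out(
  increments=[
    [0,0,0.3,0,255],
    [0,0,0,0,255],
    [0,0,0,0,255],
  ],
)

```text
clock: 13.13
tool_pos: [0.5199, -0.1954, 0.1457]
tcp_rot: [3.141, -0.0, 0.092]
contact_force: [-0.3, 0.6, 4.9]
grip_width: 0.0196
```

Emit:
carry_out(
  increments=[
    [0,0.8,0,0,255],
    [0,0.8,0,0,255],
    [0,0.9,0,0,255],
    [0,0,0,0,255],
  ],
)

```text
clock: 13.47
tool_pos: [0.5197, -0.1982, 0.145]
tcp_rot: [3.141, 0.001, 0.092]
contact_force: [-0.5, 0.0, -0.6]
grip_width: 0.0195
```

Emit:
carry_out(
  increments=[
    [0,0,0.4,0,255],
    [0,0,0,0,255],
    [0,0,0,0,255],
  ],
)

```text
clock: 13.72
tool_pos: [0.5199, -0.1978, 0.1448]
tcp_rot: [-3.142, 0.0, 0.092]
contact_force: [-0.4, -2.0, 0.3]
grip_width: 0.0195
```

Emit:
carry_out(
  increments=[
    [0,0,0.4,0,255],
    [0,0,0.4,0,255],
    [0,0,0,0,255],
    [0,0,0,0,255],
  ],
)

```text
clock: 14.05
tool_pos: [0.52, -0.1978, 0.1442]
tcp_rot: [3.142, 0.0, 0.092]
contact_force: [-0.7, -0.4, 0.1]
grip_width: 0.0197
```

The vertical force vanished and the pin is 1.7 mm below the bar surface with no load: it has dropped in the hole. I continue gently.

Emit:
carry_out(
  increments=[
    [0,0,0.4,0,255],
    [0,0,0.4,0,255],
    [0,0,0,0,255],
    [0,0,0,0,255],
  ],
)

```text
clock: 14.38
tool_pos: [0.52, -0.1978, 0.1434]
tcp_rot: [3.142, -0.0, 0.092]
contact_force: [-0.4, 0.1, -1.2]
grip_width: 0.0196
```

Emit:
carry_out(
  increments=[
    [0,0,0.5,0,255],
    [0,0,0.5,0,255],
    [0,0,0.5,0,255],
    [0,0,0.5,0,255],
    [0,0,0,0,255],
    [0,0,0,0,255],
  ],
)

```text
clock: 14.88
tool_pos: [0.52, -0.1978, 0.1414]
tcp_rot: [3.142, 0.0, 0.092]
contact_force: [-0.5, 0.2, -0.4]
grip_width: 0.02
```

Emit:
carry_out(
  increments=[
    [0,0,1,0,255],
    [0,0,1,0,255],
    [0,0,1,0,255],
    [0,0,1,0,255],
    [0,0,1,0,255],
    [0,0,1,0,255],
    [0,0,0,0,255],
    [0,0,0,0,255],
  ],
)

```text
clock: 15.55
tool_pos: [0.52, -0.1979, 0.1353]
tcp_rot: [3.142, 0.0, 0.092]
contact_force: [0.0, -0.1, -0.6]
grip_width: 0.0196
```

Emit:
carry_out(
  increments=[
    [0,0,1,0,255],
    [0,0,1,0,255],
    [0,0,1,0,255],
    [0,0,1,0,255],
    [0,0,1,0,255],
    [0,0,1,0,255],
    [0,0,1,0,255],
    [0,0,0,0,255],
    [0,0,0,0,255],
  ],
)

```text
clock: 16.3
tool_pos: [0.52, -0.1978, 0.1284]
tcp_rot: [3.142, 0.0, 0.092]
contact_force: [0.3, 0.5, -1.2]
grip_width: 0.0196
```

Free all the way, 17.7 mm below bar contact. Now the last 2.3 mm in fine steps.

Emit:
carry_out(
  increments=[
    [0,0,0.5,0,255],
    [0,0,0.5,0,255],
    [0,0,0.4,0,255],
    [0,0,0.3,0,255],
    [0,0,0.3,0,255],
    [0,0,0,0,255],
    [0,0,0,0,255],
  ],
)

```text
clock: 16.88
tool_pos: [0.52, -0.1978, 0.1267]
tcp_rot: [3.141, -0.0, 0.092]
contact_force: [-0.5, -0.3, 2.3]
grip_width: 0.02
```

Emit:
carry_out(
  increments=[
    [0,0,0.3,0,255],
    [0,0,0.3,0,255],
    [0,0,0,0,255],
    [0,0,0,0,255],
  ],
)

```text
clock: 17.22
tool_pos: [0.5201, -0.1979, 0.1266]
tcp_rot: [3.141, -0.0, 0.092]
contact_force: [-2.1, 0.3, 8.2]
grip_width: 0.0198
```

Emit:
carry_out(
  increments=[
    [0,0,-0.6,0,255],
    [0,0,0,0,255],
    [0,0,0,0,120],
    [0,0,0,0,120],
    [0,0,0,0,120],
    [0,0,0,0,120],
    [0,0,0,0,120],
    [0,0,0,0,120],
  ],
)

```text
clock: 17.88
tool_pos: [0.52, -0.1978, 0.1263]
tcp_rot: [3.142, 0.0, 0.092]
contact_force: [-0.0, -0.4, 0.5]
grip_width: 0.0466
```

Emit:
carry_out(
  increments=[
    [0,0,-5,0,120],
    [0,0,-15,0,120],
    [0,0,-30,0,120],
    [0,0,-30,0,60],
    [0,0,-20,0,60],
    [0,0,0,0,0],
    [0,0,0,0,0],
    [0,0,0,0,0],
    [0,0,0,0,0],
  ],
)

```text
clock: 18.63
tool_pos: [0.5191, -0.1976, 0.2253]
tcp_rot: [-3.141, 0.002, 0.092]
contact_force: [0.2, 0.4, -0.1]
grip_width: 0.0844
```

```bash
python3 - <<'E'
from h import *
s=read_state();print({k:np.round(s[k],4).tolist() for k in("clock","tool_pos","tcp_rot","contact_force","grip_width")})
i,d,P=wrist("w6");K=np.array(camera_info("wrist")["K"])
j,e=get_image("scene")
a=cv2.resize(i[100:300,130:380],None,fx=2,fy=2)
print([(np.round(r["position"],4).tolist(),round(r["p"],2)) for r in spot_in("pin_grip","wrist")])
m=silhouettes("pin_grip","wrist")
if m:
    v,u=np.nonzero(m[0]["mask"]);dd=d[v,u];p=np.c_[(u-K[0,2])/K[0,0]*dd,-(v-K[1,2])/K[1,1]*dd,-dd]@P[:3,:3].T+P[:3,3]
    t=p[p[:,2]>np.percentile(p[:,2],98)-.003];print("top z pct",np.percentile(p[:,2],[50,75,90,98]).round(4),"top centre",np.median(t,0).round(4))
b=cv2.resize(j[90:215,100:260],(512,400))
cv2.imwrite("pics/fin.png",cv2.resize(np.hstack([a,b]),(800,316)))
for c in("jar","bowl","flashlight","key_dish"):
    print(c,[(np.round(r["position"],3).tolist(),round(r["p"],2)) for r in spot_in(c,"scene")[:1]])
E
```

```text
{'clock': 18.6333, 'tool_pos': [0.5191, -0.1976, 0.2253], 'tcp_rot': [-3.1407, 0.0024, 0.0922], 'contact_force': [0.2175, 0.4362, -0.0622], 'grip_width': 0.0844}
[([0.5224, -0.2004, 0.1547], 0.87)]
top z pct [0.1555 0.1563 0.1568 0.1573] top centre [ 0.5204 -0.1986  0.1561]
jar [([0.483, 0.373, 0.08], 0.61)]
bowl [([0.653, 0.362, 0.053], 0.95)]
flashlight [([0.723, 0.209, 0.064], 0.95)]
key_dish [([0.706, 0.054, 0.044], 0.68)]
```

View pics/fin.png

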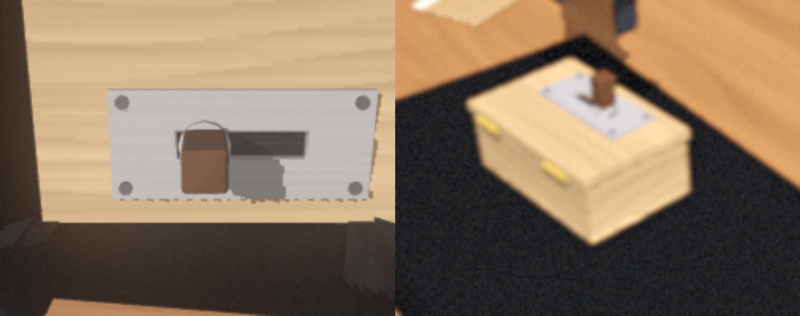

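The wrist view shows the pin upright at (205,160), its collar on the plate. The grip's top is at z = 0.156, which is the fully home height (0.114 + 0.042).

```bash
python3 -c "
from workcell import *
print(sign_off())"
```

```text
the job is handed in; nothing more can be done
None
```

The key box is locked: the pin is fully home in the lock bar, released, and the job is handed in at about 19 s on the robot's clock.

- **What I did:** I took the brown pin from its rest and put it through the slot. With about 5 N of pressure I slid the tip along until the force vanished, about 19 mm from the slot's centre toward the pin rest. Then I lowered it with no load until the collar met the plate; the highest force I saw was about 8 N.
- **Last checks:** The grip's top measured 0.156 m, which is the fully home height. The pin is upright with its collar on the plate, and the gripper is open about 10 cm above it. The bowl, dish, jar and flashlight came out within about 5 mm of where they were first seen, which is about the detector's accuracy. Nothing touched the purple look-alike.
- **Disagreements:** The top and wrist cameras differed by about 3 mm on both pin and slot, so I used the wrist camera for both. The jaws were also about 1.5 mm off centre on the pin, which I corrected before closing.

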